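# Confirm two picks and close the order

### The arm

A 6-joint arm with a two-finger parallel gripper is mounted at the origin on the work surface. World frame = base frame: x ahead of the robot, y to its left, z up, the work surface at z = 0. Lengths are in mm, angles in rad, forces in N, time in s.
With the tool pointing down it reaches from about 350 to 875 mm from the base axis. Payload 4.2 kg.
Tool frame: the origin (TCP) lies between the finger pads; the fingertips stand 25 mm ahead of it and the grasp point (between the pads) lies 6 mm ahead of it; z points along the fingers, y is the line along which they close (so a half turn about z gives the same grasp; the last joint's range is limited). The gripper opens to 85 mm and grips with 20 to 120 N. Pads are 22 mm wide; open, the fingers measure 114 mm over their backs; the gripper's body (76 mm by 85 mm) begins 54 mm behind the grasp point. The pads swing forward as they close: fully open they stand 13 mm farther back than shut.
Start: joints at [1.478, 0.385, 0.008, 0, -1.194, -0.259], TCP at [215.335, 586.711, 256.312] pointing down, gripper open.
Joint ranges: [-3.14, 3.14], [-1.21, 2.06], [-1.07, 1.41], [-3.16, 2.05], [-2.99, -0.16], [-3.1, 3.1]. Speed limits (rad/s): [2.79, 2.79, 3.14, 3.14, 3.14, 3.14].

### API

Orientations are given as a unit quaternion [x, y, z, w].
In Python, from bench import arm gives the robot as it stands.
- The arm moves only by the shell command python3 -m pendant 'ROWS'. ROWS is JSON, a list of rows, each a list of 7 numbers: the shift along the tool's x, y, z in m, then the turn, a rotation vector about the tool's x, y, z in degrees, then the finger opening in m, from 0 to 0.0854. In form: [[x, y, z, wx, wy, wz, fingers], ...]. A call has 1 to 12 rows; each row shifts and turns the commanded pose from where the row before left it, along the tool's axes as they then stand; what a row does not reach is not made up. A row lasts 1/10 s, in which the tool goes at most 50 mm and 8.59 degrees, less where a joint would pass 70% of its speed; a pose out of reach is approached as far as the arm can. A call is refused whole if a number of a shift passes 0.05 or a number of a turn 8.59, either way. A call with a gripper value outside its range is refused whole. The fingers move at their own pace and stop on an object; the grip force is fixed at half the most. Time passes only in rows, so rows that do not move let the fingers close. It gives the time, the measured TCP pose, the force, the opening and the grip force at its end, in the units of the state.
- arm.read_state(): the state, without advancing time (a new reading comes with each control period).
- arm.get_image(name): name is "side" or "top" or "wrist"; returns a dict with "image" (420x560x3 uint8, red, green, blue), "fx", "fy", "cx", "cy" (pixels), "k1" (the pictures are not rectified: a ray, as slopes to the right and down, at radius r is drawn at 1 + k1 r^2 times it, then the intrinsics apply), "xyz" and "rotation" of the camera in the world. Camera axes: x right, y down, z forward; pixel columns grow to the right and rows downward; lengths in mm; the calibration is good to about 2 mm. A picture is of the moment at which its call begins. There is no depth.
- arm.job_done(): hands the job in; it is judged then, once.
The state is a dict: "clock": time; "joints": joint angles; "joint_vel": joint speeds; "joint_efforts": joint torques, N m; "position": TCP position; "ee_rot": TCP orientation; "contact_force": force on the tool from outside, world axes, zero at the start; "wrist_torque": the same for the moment, N m; "gripper_width": finger opening in mm; "grasp_force": force on a finger pad.
Only numpy, scipy, OpenCV 4.12 (cv2) and the standard library are available. Lean on these libraries where they do the work, as an engineer would, in place of code of your own. Each camera call takes 0.05 s, during which the arm holds its last target. There are 200 camera calls.

### The job

Book out this kit at the parts bench. Press the confirm button in front of the bin of angle brackets fully in, then the one in front of the bin of rings, then close the order by pushing down the raised end of the white rocker on the order terminal until it has tipped right over. Leave the button in front of the bin of rods up, do not lift or shove the loose button pucks, and leave everything else on the bench where it is.

Things in the scene. Friction and masses are not known exactly. Their poses are not given: they have to be found in the camera images.
- bracket_bin: Red plastic hopper bin, 160 (x, depth) x 105 (y) x 75 high at the back, front lip 32 high, fixed to the bench, holding a row of five upright dark steel angle plates 78 wide that reach about 67 above the bench. Origin: centre of its underside; -x axis points to its low front and to its puck. The three bins may stand in any left-right order.
- ring_bin: Red plastic hopper bin, 160 (x, depth) x 105 (y) x 75 high at the back, front lip 32 high, fixed to the bench, holding eight bright steel rings of about 32 outer diameter. Origin: centre of its underside; -x axis points to its low front and to its puck. The three bins may stand in any left-right order.
- rod_bin: Red plastic hopper bin, 160 (x, depth) x 105 (y) x 75 high at the back, front lip 32 high, fixed to the bench, holding bright steel rods 11 in diameter and 130 long, lying along x. Origin: centre of its underside; -x axis points to its low front and to its puck. The three bins may stand in any left-right order.
- bracket_puck: Loose grey plastic confirm puck, 70 (x) x 60 (y) x 24 high, 0.3 kg, standing on the bench 135 to 165 mm (centre to centre) in front of the bin of angle brackets (on the robot's side of it). Origin: centre of its underside; z up. Its round button is at its centre. It must stay standing where it is.
- ring_puck: Loose grey plastic confirm puck, 70 (x) x 60 (y) x 24 high, 0.3 kg, standing on the bench 135 to 165 mm (centre to centre) in front of the bin of rings (on the robot's side of it). Origin: centre of its underside; z up. Its round button is at its centre. It must stay standing where it is.
- rod_puck: Loose grey plastic confirm puck, 70 (x) x 60 (y) x 24 high, 0.3 kg, standing on the bench 135 to 165 mm (centre to centre) in front of the bin of rods (the one not to be pressed) (on the robot's side of it). Origin: centre of its underside; z up. Its round button is at its centre. It must stay standing where it is.
- bracket_button_top (a point): Centre of the top face of the round white button (diameter 32) in the bracket bin's puck; about 38 mm above the bench while up, 30 mm when fully in. It moves with the button.
- ring_button_top (a point): Centre of the top face of the round white button (diameter 32) in the ring bin's puck; about 38 mm above the bench while up, 30 mm when fully in. It moves with the button.
- rod_button_top (a point): Centre of the top face of the round white button (diameter 32) in the rod bin's puck; about 38 mm above the bench while up, 30 mm when fully in. It moves with the button.
- bracket_button (a joint): How far the bracket bin's button has been pushed in, in m: 0 = up (starts 0 to 0.001), 0.008 = fully in, at its stop. It yields at about 4 N at any point and stays where it is left (no spring).
- ring_button (a joint): How far the ring bin's button has been pushed in, in m: 0 = up (starts 0 to 0.001), 0.008 = fully in, at its stop. It yields at about 4 N at any point and stays where it is left (no spring).
- rod_button (a joint): How far the rod bin's button has been pushed in, in m: 0 = up (starts 0 to 0.001), 0.008 = fully in, at its stop. It yields at about 4 N at any point and stays where it is left (no spring). This one must stay up.
- terminal: Order terminal, a grey box 130 (x) x 100 (y) x 45 high fixed to the bench, with a black screen on its far (+x) part and a white rocker on its near part. Origin: centre of its underside; z up.
- rocker_raised (a point): Point on the top face of the white rocker (a paddle 56 along the terminal's x, 42 along y, 10 thick, its pivot at x = -22, z = 56 in the terminal's frame), on the half that starts raised, the half next to the screen, 18 mm from the pivot along the paddle. It moves with the rocker: about 64 mm above the bench at the start, 58 mm when tipped over. Push here, straight down.
- rocker (a joint): Tilt of the rocker in rad: 0 = end next to the screen raised (starts 0 to 0.04), 0.35 = tipped right over, that end down at its stop. It yields to about 4.5 N at rocker_raised and stays where it is left.
- standoff: Bystander: loose steel standoff, diameter 22, 50 high, standing beside the bracket bin's puck, about 70 mm to the left (+y) of the bin's centre line. Origin: centre of its underside.
- dowel: Bystander: loose brass dowel, diameter 18, 45 high, standing beside the ring bin's puck, about 70 mm to the left (+y) of the bin's centre line. Origin: centre of its underside.
- angle: Bystander: loose dark steel angle bracket, 50 x 40 x 50 high, near the front of the bench. Origin: under its centre.
- jar: Bystander: loose clear jar, diameter 52, 65 high. Origin: centre of its underside.
- collar: Bystander: loose steel shaft collar, outer diameter 44, 18 high, lying flat. Origin: centre of its underside.
- screwdriver: Bystander: loose screwdriver 190 long lying flat near the robot. Origin: mid-length, underside; x along it.
- mug: Bystander: loose white mug, diameter 80, 90 high, beyond the terminal. Origin: centre of its underside.
Mind the look-alikes: they are no part of the job. What is shaped like the bracket_puck but red is not meant.

How it is judged (in metres and radians):
On the way, in this order (a step that is already met when the one before it is completed fails the run):
1. the bracket bin's button is in (value of joint bracket_button above 0.006 m and value of joint ring_button below 0.003 m and value of joint rocker below 0.12 rad), for 0.1 s.
2. then the ring bin's button is in (value of joint ring_button above 0.006 m and value of joint rocker below 0.12 rad), for 0.1 s.
3. then the rocker is tipped over (value of joint rocker above 0.28 rad), for 0.1 s.
At the end, for the whole second after the job is handed in: The bracket and ring bins' buttons are in by more than 6 of 8 mm, the rocker is tipped past 0.28 of 0.35 rad, the rod bin's button is up (less than 3 mm in), the three pucks stand upright at rest within 25 mm of where they started, and the bystanders are within 30 mm of where they started (value of joint each of bracket_button, ring_button above 0.006 m and value of joint rocker above 0.28 rad and value of joint rod_button below 0.003 m and distance of each of bracket_puck, ring_puck, rod_puck from where it was at the start of the episode below 0.025 m and angle between each of bracket_puck, ring_puck, rod_puck's own z axis and vertical below 0.1 rad and height (world z) of each of bracket_puck, ring_puck, rod_puck below 0.01 m and linear speed of each of bracket_puck, ring_puck, rod_puck below 0.02 m/s and distance of each of standoff, dowel, angle, jar, collar, screwdriver, mug from where it was at the start of the episode below 0.03 m); the robot touches nothing.
It fails at once if the rod bin's button is pressed (3 mm or more) (value of joint rod_button above 0.003 m).
It fails at once if the ring bin's button is pressed before the bracket bin's is in (value of joint ring_button above 0.003 m and value of joint bracket_button below 0.006 m).
It fails at once if the rocker is tipped before both buttons are in (value of joint rocker above 0.12 rad and value of joint any of bracket_button, ring_button below 0.006 m).
It fails at once if a puck is lifted (10 mm), tipped (0.3 rad) or shoved (25 mm) (height (world z) of any of bracket_puck, ring_puck, rod_puck above 0.01 m or angle between any of bracket_puck, ring_puck, rod_puck's own z axis and vertical above 0.3 rad or distance of any of bracket_puck, ring_puck, rod_puck from where it was at the start of the episode above 0.025 m).
It fails at once if a bystander is moved by more than 30 mm (distance of any of standoff, dowel, angle, jar, collar, screwdriver, mug from where it was at the start of the episode above 0.03 m).
It also fails if it takes over 58 s, if anything falls off the work surface, if the arm or the gripper's body presses on something with over 40 N, if the wrist force passes 120 N, or if a joint passes its speed limit or range.

## Working session

There is one attempt and no reset: what is moved stays moved. The work goes in short steps, Python scripts to look and compute and a shell command to move; the robot and the scene stay as the last step left them, time stands still between calls to the robot, and variables do not carry over. Pictures are saved under pics/ and viewed, at most 10 in all, crops included, and the job is handed in when it is done.

```bash
mkdir -p pics; ls
cat > h.py <<'E'
import numpy as np, cv2, pickle
from bench import arm
def grab(name, fn):
    d=arm.get_image(name); pickle.dump(d,open(f'pics/{fn}.pkl','wb'))
    cv2.imwrite(f'pics/{fn}.png',d['image'][:,:,::-1]); return d
def load(fn): return pickle.load(open(f'pics/{fn}.pkl','rb'))
def ray(d,u,v):
    p=np.array([(u-d['cx'])/d['fx'],(v-d['cy'])/d['fy']]); q=p.copy()
    for _ in range(30): q=p/(1+d['k1']*(q@q))
    return np.array(d['xyz'],float),np.array(d['rotation'])@np.array([q[0],q[1],1])
def onz(d,u,v,z):
    o,r=ray(d,u,v); return o+r*(z-o[2])/r[2]
def tri(*obs):
    A=np.zeros((3,3));b=np.zeros(3);L=[]
    for d,u,v in obs:
        o,r=ray(d,u,v); r=r/np.linalg.norm(r); P=np.eye(3)-np.outer(r,r); A+=P;b+=P@o;L.append((o,P))
    x=np.linalg.solve(A,b); return x,[np.linalg.norm(P@(x-o)) for o,P in L]
def proj(d,X):
    c=np.array(d['rotation']).T@(np.array(X,float)-d['xyz']); s=c[:2]/c[2]; s=s*(1+d['k1']*(s@s))
    return s*[d['fx'],d['fy']]+[d['cx'],d['cy']]
E
python3 - <<'E'
from h import *
for n in('top','side'):
    d=grab(n,n+'0'); print(n,d['fx'],d['k1'],np.round(d['xyz']),np.round(d['rotation'],2).tolist())
s=arm.read_state(); print(s)
E
```

```text
pics
top 467.2464663500923 -0.04274145024858649 [ 425.   47. 1307.] [-0.7, 0.71, -0.03, 0.02]
side 454.0369309359022 -0.03335947543440341 [158. 729. 940.] [-0.23, 0.91, -0.34, 0.09]
{'clock': 0.1, 'joints': array([ 1.47761867e+00,  3.85479607e-01,  6.76231414e-03, -4.25918119e-04,
       -1.19399996e+00, -2.58585290e-01]), 'joint_vel': array([-0.00166705, -0.00268223,  0.00322059,  0.00200721, -0.00049825,
        0.00242206]), 'joint_efforts': array([-1.82055182e-04, -3.93324029e+01,  1.88927579e+01,  4.19788778e+00,
       -2.60822279e-03,  8.50025884e-06]), 'position': array([215.17543855, 586.28926171, 255.33223473]), 'ee_rot': array([ 9.84558465e-01, -1.75053330e-01, -1.17924087e-04,  9.73533927e-04]), 'contact_force': array([-0.11458777, -0.26458022, -0.32448763]), 'wrist_torque': array([-0.01323539,  0.00721929, -0.05876679]), 'grasp_force': 0.0, 'gripper_width': 85.30716650499906}
```

View pics/top0.png

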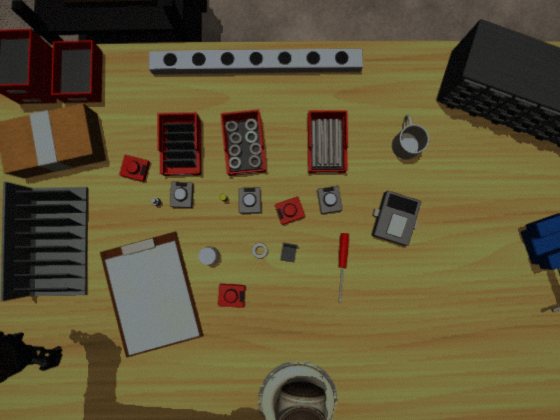

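View pics/side0.png

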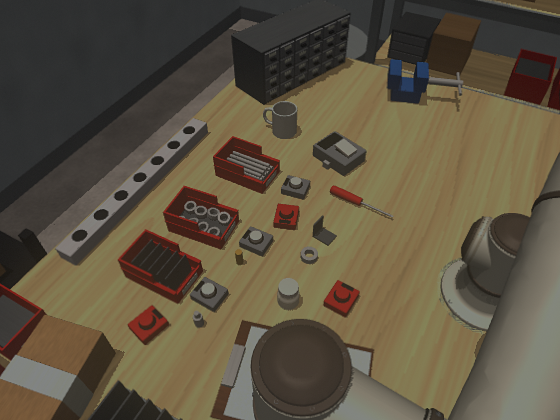

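Top view: bracket bin (179,144) has grey puck (181,195), ring bin (243,143) has grey puck (250,200), and rod bin (327,142) has grey puck (330,200). The terminal is at (397,218). Red look-alikes are at (135,168), (290,210) and (232,295). The pucks I want are the grey ones directly in front of the plates and the rings. I'll confirm that in one enlarged crop.

Run:
```python
from h import *
t=load('top0');s=load('side0')
def crop(d,u,v,w,h,k): return cv2.resize(d['image'][v:v+h,u:u+w,::-1],None,fx=k,fy=k,interpolation=cv2.INTER_CUBIC)
a=crop(t,150,105,133,110,3)   # 399x330
b=crop(t,365,180,66,66,5)     # 330
c=crop(s,110,180,200,135,2)   #400x270
e=crop(s,305,125,67,54,5)[:270] #335x270
W=np.zeros((600,750,3),np.uint8)
W[:330,:399]=a;W[:330,405:735]=b;W[330:600,:400]=c;W[330:600,405:740]=e
cv2.imwrite('pics/crop1.png',np.clip(W*1.5,0,255).astype(np.uint8))
# bright blobs
for n,d,pts in(('top',t,[(181,195),(250,200),(330,200),(397,224)]),('side',s,[(208,290),(256,236),(295,182),(346,147)])):
    g=d['image'].astype(int).min(2)
    for u,v in pts:
        r=14; w=g[v-r:v+r+1,u-r:u+r+1]; m=(w>0.75*np.percentile(w,98)).astype(np.uint8)
        k,l,st,ce=cv2.connectedComponentsWithStats(m)
        print(n,u,v,w.max(),[(st[i,4],*np.round(ce[i]+[u-r,v-r],1)) for i in range(1,k) if st[i,4]>15])
```

```text
top 181 195 129 [(np.int32(88), np.float64(179.5), np.float64(193.5))]
top 250 200 130 [(np.int32(92), np.float64(248.8), np.float64(199.2))]
top 330 200 127 [(np.int32(91), np.float64(330.1), np.float64(198.4))]
top 397 224 130 [(np.int32(301), np.float64(396.6), np.float64(225.1))]
side 208 290 127 [(np.int32(115), np.float64(207.4), np.float64(288.1))]
side 256 236 130 [(np.int32(92), np.float64(255.3), np.float64(234.8))]
side 295 182 124 [(np.int32(68), np.float64(295.4), np.float64(180.4))]
side 346 147 127 [(np.int32(189), np.float64(345.6), np.float64(146.5))]
```

View pics/crop1.png

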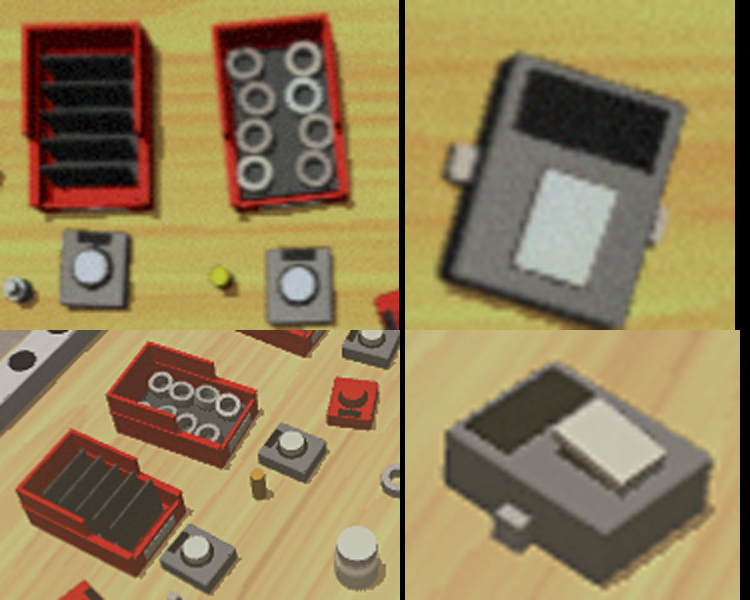

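The crop shows the plates bin at the left with its grey puck (about 180,194 in the top view) and the rings bin with its grey puck (249,199). The white rocker's far (raised) edge borders the black screen.

Run:
```python
from h import *
t=load('top0');s=load('side0')
for n,a,b in(('brk',(179.5,193.5),(207.4,288.1)),('ring',(248.8,199.2),(255.3,234.8)),('rod',(330.1,198.4),(295.4,180.4)),
 ('rockC',(396.6,225.1),(345.6,146.5)),('rockFar',(400.3,215.3),(339.3,142.5)),('rockNear',(393.3,235.5),(352.5,153.5)),
 ('standoff',(155.5,201.5),(197.5,314)),('dowel',(224,197),(239,251))):
    print(n,np.round(tri((t,*a),(s,*b))[0],1),np.round(tri((t,*a),(s,*b))[1],1),np.round(onz(t,*a,38)[:2]))
print('jar',onz(t,208,256,65),'angle',onz(t,288,252,50),'rodbin',onz(t,327,142,40))
from scipy.spatial.transform import Rotation as R
print(np.round(R.from_quat(arm.read_state()['ee_rot']).as_matrix(),3))
```

```text
Traceback (most recent call last):
  File "h.py", line 16, in tri
    o,r=ray(d,u,v); r=r/np.linalg.norm(r); P=np.eye(3)-np.outer(r,r); A+=P;b+=P@o;L.append((o,P))
        ~~~^^^^^^^
  File "h.py", line 10, in ray
    return np.array(d['xyz'],float),np.array(d['rotation'])@np.array([q[0],q[1],1])
                                    ~~~~~~~~~~~~~~~~~~~~~~~^~~~~~~~~~~~~~~~~~~~~~~~
ValueError: matmul: Input operand 1 has a mismatch in its core dimension 0, with gufunc signature (n?,k),(k,m?)->(n?,m?) (size 3 is different from 4)
```

```bash
sed -i "s/np.array(d\['rotation'\])/R.from_quat(d['rotation']).as_matrix()/; 1a from scipy.spatial.transform import Rotation as R" h.py
python3 - <<'E'
from h import *
t=load('top0');s=load('side0')
for n,a,b in(('brk',(179.5,193.5),(207.4,288.1)),('ring',(248.8,199.2),(255.3,234.8)),('rod',(330.1,198.4),(295.4,180.4)),
 ('rockC',(396.6,225.1),(345.6,146.5)),('rockFar',(400.3,215.3),(339.3,142.5)),('rockNear',(393.3,235.5),(352.5,153.5)),
 ('standoff',(155.5,201.5),(197.5,314)),('dowel',(224,197),(239,251))):
    print(n,np.round(tri((t,*a),(s,*b))[0],1),np.round(tri((t,*a),(s,*b))[1],1),np.round(onz(t,*a,38)[:2]))
print('jar',onz(t,208,256,65),'angle',onz(t,288,252,50),'rodbin',onz(t,327,142,40))
print(np.round(R.from_quat(arm.read_state()['ee_rot']).as_matrix(),3))
E
```

```text
brk [572.8 313.   37.2] [1. 1.] [572. 312.]
ring [554.  124.1  37.4] [0.8 0.8] [553. 124.]
rod [552.5 -98.1  38.2] [0.4 0.4] [552. -98.]
rockC [ 475.4 -273.    61.6] [0.3 0.3] [ 476. -279.]
rockFar [ 501.2 -285.2   57.8] [0.4 0.4] [ 503. -290.]
rockNear [ 448.5 -265.5   51.1] [1. 1.] [ 448. -269.]
standoff [553.1 379.   37.5] [2.4 2.4] [551. 378.]
dowel [560.7 191.   43.8] [1.1 1.1] [560. 191.]
jar [401.4356085  231.61818189  65.        ] angle [408.22948762  19.63857756  50.        ] rodbin [708.28681979 -93.32738916  40.        ]
[[ 0.939 -0.345 -0.001]
 [-0.345 -0.939 -0.002]
 [ 0.     0.002 -1.   ]]
```

Heights agree with the text: buttons about 37–38 mm, rocker about 61 mm. The gripper's x axis already matches the terminal's yaw of about -20°, so no turn is needed. I'll move above the bracket button with the fingers closed.

```bash
python3 -m pendant '[[0.043,0.0134,0,0,0,0,0],[0.043,0.0134,0,0,0,0,0],[0.043,0.0134,0,0,0,0,0],[0.043,0.0134,0,0,0,0,0],[0.043,0.0134,0,0,0,0,0],[0.043,0.0134,0,0,0,0,0],[0.043,0.0134,0,0,0,0,0],[0.043,0.0134,0,0,0,0,0],[0.043,0.0134,0,0,0,0,0],[0.043,0.0134,0,0,0,0,0],[0,0,0,0,0,0,0],[0,0,0,0,0,0,0]]'
```

```text
clock: 1.3
position: [573.2, 311.7, 255.2]
ee_rot: [0.984, -0.176, -0.001, 0.001]
contact_force: [-0.6, 0.6, -0.0]
gripper_width: 0.3
grasp_force: 0.0
```

```bash
python3 -m pendant '[[0,0,0.03,0,0,0,0],[0,0,0.03,0,0,0,0],[0,0,0.03,0,0,0,0],[0,0,0.03,0,0,0,0],[0,0,0.03,0,0,0,0],[0,0,0.025,0,0,0,0],[0,0,0,0,0,0,0],[0,0,0,0,0,0,0]]'
python3 - <<'E'
from h import *
a=grab('side','side1')['image'][200:350,120:320,::-1]; b=grab('wrist','w1')['image'][:,:,::-1]
W=np.zeros((600,800,3),np.uint8); W[:300,:400]=cv2.resize(a,(400,300)); W[:300,400:]=cv2.resize(b,(400,300)); cv2.imwrite('pics/c2.png',W[:300])
E
```

```text
clock: 2.1
position: [572.3, 313.8, 81.7]
ee_rot: [0.985, -0.174, 0.0, 0.0]
contact_force: [0.6, 0.6, 0.4]
gripper_width: 0.2
grasp_force: 0.0
```

View pics/c2.png

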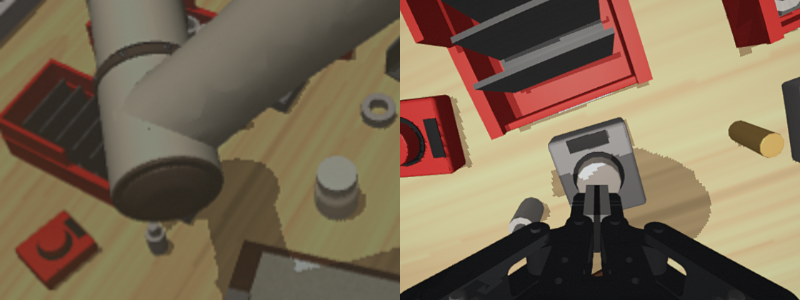

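The wrist view shows the closed fingertips over the white button of the grey puck in front of the plates. The standoff to the lower left is clear. Pressing now.

```bash
python3 -m pendant '[[0,0,0.008,0,0,0,0],[0,0,0.008,0,0,0,0],[0,0,0.003,0,0,0,0],[0,0,0.003,0,0,0,0],[0,0,0.003,0,0,0,0],[0,0,0,0,0,0,0]]'
```

```text
clock: 2.8
position: [572.8, 312.7, 56.0]
ee_rot: [0.985, -0.175, -0.0, 0.0]
contact_force: [-0.0, -0.6, -0.5]
gripper_width: -0.7
grasp_force: 0.0
```

```bash
python3 -m pendant '[[0,0,0.0015,0,0,0,0],[0,0,0.0015,0,0,0,0],[0,0,0,0,0,0,0]]'
```

```text
clock: 3.1
position: [573.1, 312.8, 55.1]
ee_rot: [0.985, -0.175, 0.0, -0.0]
contact_force: [-3.3, -0.9, 10.2]
gripper_width: -0.1
grasp_force: 4.8
```

```bash
python3 -m pendant '[[0,0,0.001,0,0,0,0],[0,0,0,0,0,0,0],[0,0,0,0,0,0,0]]'
```

```text
clock: 3.4
position: [573.1, 312.8, 55.0]
ee_rot: [0.985, -0.175, 0.001, -0.0]
contact_force: [-5.3, -2.0, 13.8]
gripper_width: -0.1
grasp_force: 6.8
```

The force rises to 14 N with no further travel at a tip height of 30 mm, so this button is at its stop. I'll lift and move to the ring puck.

```bash
python3 -m pendant '[[0,0,-0.01,0,0,0,0],[0,0,-0.035,0,0,0,0],[0,0,-0.035,0,0,0,0],[0.0095,0.0368,0,0,0,0,0],[0.0095,0.0368,0,0,0,0,0],[0.0095,0.0368,0,0,0,0,0],[0.0095,0.0368,0,0,0,0,0],[0.0095,0.0368,0,0,0,0,0],[0,0,0,0,0,0,0],[0,0,0.025,0,0,0,0],[0,0,0.025,0,0,0,0],[0,0,0,0,0,0,0]]'
python3 - <<'E'
from h import *
print(arm.read_state()['position'])
a=grab('top','top2')['image'][110:260,110:310,::-1]; b=grab('wrist','w2')['image'][:,:,::-1]
W=np.zeros((300,800,3),np.uint8); W[:300,:400]=cv2.resize(a,(400,300)); W[:300,400:]=cv2.resize(b,(400,300)); cv2.imwrite('pics/c3.png',W)
E
```

```text
clock: 4.6
position: [552.3, 123.0, 79.2]
ee_rot: [0.984, -0.175, -0.003, 0.002]
contact_force: [-0.5, -0.6, -0.7]
gripper_width: -0.1
grasp_force: 0.0
[552.27709219 123.01781258  79.24163737]
```

View pics/c3.png

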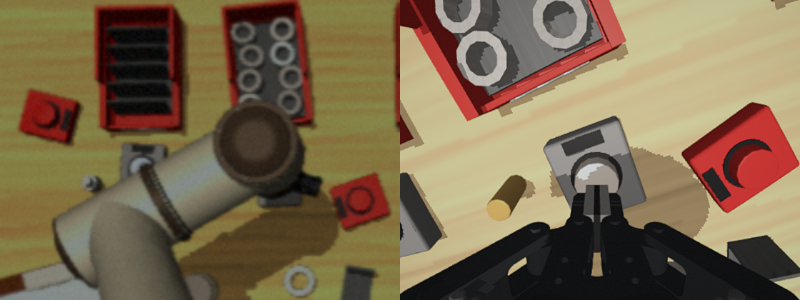

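The wrist view shows the fingertips centred over the ring puck's button. The dowel and the red puck are clear, and the bracket puck and standoff look unmoved. Pressing now.

```bash
python3 -m pendant '[[0,0,0.008,0,0,0,0],[0,0,0.007,0,0,0,0],[0,0,0.003,0,0,0,0],[0,0,0.003,0,0,0,0],[0,0,0.0025,0,0,0,0],[0,0,0.0015,0,0,0,0],[0,0,0,0,0,0,0],[0,0,0,0,0,0,0]]'
```

```text
clock: 5.5
position: [554.0, 123.7, 57.4]
ee_rot: [0.985, -0.175, 0.0, -0.0]
contact_force: [-1.5, 0.7, 2.5]
gripper_width: -0.3
grasp_force: 1.2
```

```bash
python3 -m pendant '[[0,0,0.0015,0,0,0,0],[0,0,0.0015,0,0,0,0],[0,0,0.0015,0,0,0,0],[0,0,0,0,0,0,0],[0,0,0,0,0,0,0]]'
```

```text
clock: 6.0
position: [554.1, 123.7, 55.0]
ee_rot: [0.985, -0.175, 0.0, 0.0]
contact_force: [-5.7, 0.4, 15.9]
gripper_width: 0.1
grasp_force: 8.0
```

It is at its stop: TCP z 55.0, 16 N. I'll lift and go over the rocker's raised half at (494,-280).

```bash
python3 -m pendant '[[0,0,-0.01,0,0,0,0],[0,0,-0.045,0,0,0,0],[0,0,-0.045,0,0,0,0],[0.0092,0.0445,0,0,0,0,0],[0.0092,0.0445,0,0,0,0,0],[0.0092,0.0445,0,0,0,0,0],[0.0092,0.0445,0,0,0,0,0],[0.0092,0.0445,0,0,0,0,0],[0.0092,0.0445,0,0,0,0,0],[0.0092,0.0445,0,0,0,0,0],[0.0092,0.0445,0,0,0,0,0],[0.0092,0.0445,0,0,0,0,0]]'; python3 -m pendant '[[0,0,0,0,0,0,0],[0,0,0.025,0,0,0,0],[0,0,0.015,0,0,0,0],[0,0,0,0,0,0,0]]'
python3 - <<'E'
from h import *
a=grab('top','top3'); b=grab('wrist','w3')['image'][:,:,::-1]
A=a['image'][150:260,150:370,::-1]
W=np.zeros((300,800,3),np.uint8); W[:220,:400]=cv2.resize(A,(400,220)); W[:300,400:]=cv2.resize(b,(400,300)); cv2.imwrite('pics/c4.png',W)
E
```

```text
clock: 7.2
position: [493.4, -282.9, 152.7]
ee_rot: [0.985, -0.175, 0.0, 0.0]
contact_force: [1.3, 0.1, 0.4]
gripper_width: 0.1
grasp_force: 0.0
clock: 7.6
position: [492.2, -280.3, 110.3]
ee_rot: [0.985, -0.175, -0.003, -0.0]
contact_force: [-0.1, 0.1, -1.0]
gripper_width: 0.2
grasp_force: 0.0
```

View pics/c4.png

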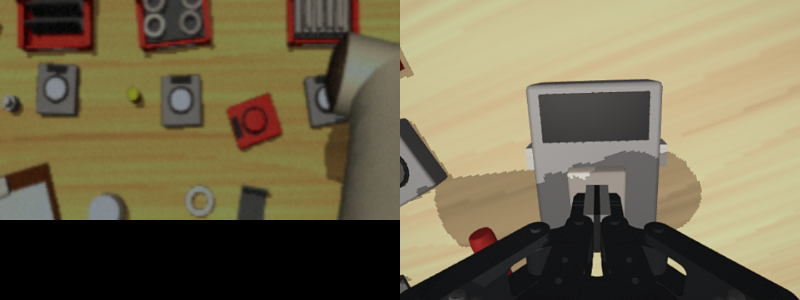

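The wrist view shows the fingers centred on the white rocker, just short of the screen, and the top view shows the pucks undisturbed. Pushing down.

```bash
python3 -m pendant '[[0,0,0.01,0,0,0,0],[0,0,0.006,0,0,0,0],[0,0,0.003,0,0,0,0],[0,0,0.003,0,0,0,0],[0,0,0.002,0,0,0,0],[0,0,0.002,0,0,0,0],[0,0,0,0,0,0,0],[0,0,0,0,0,0,0]]'
```

```text
clock: 8.5
position: [494.6, -281.1, 87.3]
ee_rot: [0.985, -0.175, 0.001, 0.0]
contact_force: [1.7, 0.3, 3.2]
gripper_width: -0.3
grasp_force: 1.0
```

```bash
python3 -m pendant '[[0,0,0.0015,0,0,0,0],[0,0,0.0015,0,0,0,0],[0,0,0.0015,0,0,0,0],[0,0,0,0,0,0,0],[0,0,0,0,0,0,0]]'
```

```text
clock: 9.0
position: [495.4, -281.4, 83.6]
ee_rot: [0.985, -0.175, 0.002, 0.0]
contact_force: [2.6, -0.3, 6.8]
gripper_width: -0.0
grasp_force: 3.3
```

```bash
python3 -m pendant '[[0,0,0.0015,0,0,0,0],[0,0,0.0015,0,0,0,0],[0,0,0,0,0,0,0],[0,0,0,0,0,0,0]]'
```

```text
clock: 9.4
position: [495.5, -281.4, 83.2]
ee_rot: [0.985, -0.174, 0.002, 0.001]
contact_force: [-0.5, 2.9, 20.2]
gripper_width: -0.0
grasp_force: 9.8
```

The rocker is stopped at 20 N with the tip at 58 mm, so it has tipped over. I'll lift off, retreat towards the robot, and look from above and the side.

```bash
python3 -m pendant '[[0,0,-0.01,0,0,0,0],[0,0,-0.04,0,0,0,0],[0,0,-0.045,0,0,0,0],[0,0,-0.045,0,0,0,0],[0,0.04,-0.02,0,0,0,0],[0,0.04,0,0,0,0,0],[0,0.04,0,0,0,0,0],[0,0.04,0,0,0,0,0],[0,0.03,0,0,0,0,0],[0,0,0,0,0,0,0],[0,0,0,0,0,0,0]]'
python3 - <<'E'
from h import *
t=grab('top','top4'); s=grab('side','side4'); t0=load('top0');s0=load('side0')
def crop(d,u,v,w,h,k): return cv2.resize(d['image'][v:v+h,u:u+w,::-1],None,fx=k,fy=k,interpolation=cv2.INTER_CUBIC)
W=np.zeros((600,800,3),np.uint8)
W[:300,:600]=crop(t,120,110,300,150,2)
W[300:600,:400]=crop(s,120,180,200,150,2); W[300:570,405:740]=crop(s,305,125,67,54,5)
cv2.imwrite('pics/c5.png',np.clip(W*1.5,0,255).astype(np.uint8))
for n,d,pts in(('top',t,[(181,195),(250,200),(330,200)]),('side',s,[(208,290),(256,236),(295,182)])):
    g=d['image'].astype(int).min(2)
    for u,v in pts:
        r=14; w=g[v-r:v+r+1,u-r:u+r+1]; m=(w>0.75*np.percentile(w,98)).astype(np.uint8)
        k,l,st,ce=cv2.connectedComponentsWithStats(m)
        print(n,[(st[i,4],*np.round(ce[i]+[u-r,v-r],1)) for i in range(1,k) if st[i,4]>15])
E
```

```text
clock: 10.5
position: [427.1, -459.2, 237.9]
ee_rot: [0.984, -0.176, -0.001, -0.001]
contact_force: [-0.3, -0.5, 0.1]
gripper_width: 0.4
grasp_force: 0.0
top [(np.int32(91), np.float64(180.1), np.float64(193.8))]
top [(np.int32(91), np.float64(248.9), np.float64(199.5))]
top [(np.int32(88), np.float64(330.2), np.float64(198.5))]
side [(np.int32(112), np.float64(207.9), np.float64(290.1))]
side [(np.int32(86), np.float64(255.6), np.float64(236.7))]
side [(np.int32(68), np.float64(295.4), np.float64(180.4))]
```

View pics/c5.png

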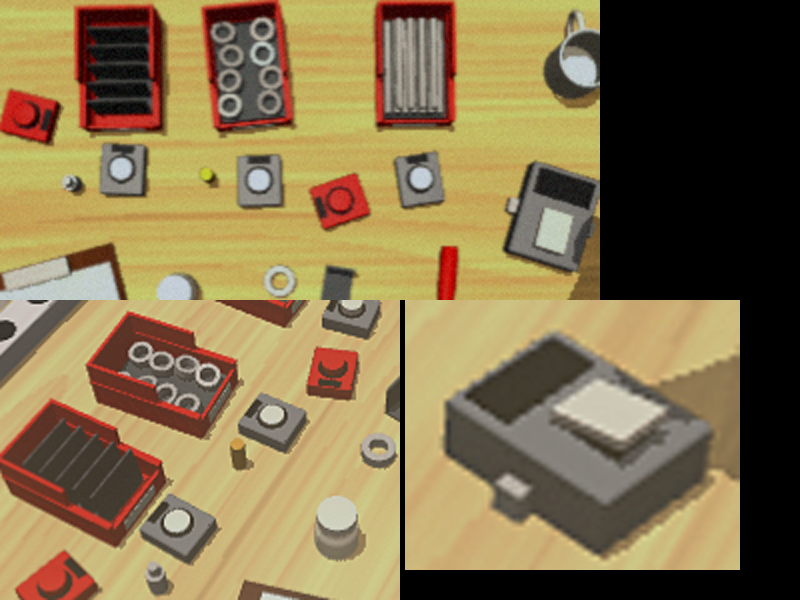

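Both pressed buttons dropped about 2 px in the side view, while the rod button didn't move. The rocker's near end is now raised, and the pucks and bystanders are in place. Handing in.

```bash
python3 -c "
from bench import arm
print(arm.job_done())"
```

```text
the job is handed in; nothing more can be done
None
```

I pressed the bracket button and then the ring button fully in, tipped the rocker right over, left the rod button up with no visible shift of pucks or bystanders, and handed in the job at about 11 s; no verdict came back.

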